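# Park the feeler gauge in the sound slot

## Task

One of the three slots of the aluminium blade holder still has good springs: find it by feel with the feeler gauge from the wooden stand. The sound slot takes the blade with a light steady drag, one is worn and gives no drag, one is seized and must not be forced. Leave the gauge parked upright and fully home in the sound slot, let go of it, and leave the other things on the bench alone.

Things in the scene. Friction and masses are not known exactly. Their poses are not given: they have to be found in the camera images.
- gauge_grip (a point): feeler gauge: centre of its black handle (36 mm along its x, 14 mm along its y, 56 mm tall along its z). Below the handle stands a plain steel blade 24 mm along x, 5 mm thick along y, 50 mm long. Weight about 85 g. Grip the handle across its 14 mm. z points up out of the blade; turned half round it is the same. At the start it stands in the wooden stand, with the handle's underside on the stand's top
- gauge_tip (a point): centre of the gauge blade's lower end, 78 mm below the handle's centre
- shoulder (a point): centre of the handle's underside where the blade begins, 28 mm below the handle's centre; it rests on the holder's top when the gauge is fully home
- blade: the gauge's steel blade, fixed to the handle; origin at the handle's underside, 28 mm below the handle's centre, axes as the handle's
- stand: fixed wooden stand 80 x 60 x 64 mm (x, y, z), origin under its centre, with one plain slot 10 mm across y, 32 mm along x, 60 mm deep in the middle of its top
- holder: fixed aluminium blade holder, block 54 x 136 x 64 mm (x, y, z) with a low foot at each end, origin under its centre, three slots in a row along its y, 40 mm apart, alike to look at, dealt anew each time. Resistance to the sliding blade: sound 5 to 10 N, no more (3 to 8 N once still); worn under 1 N; seized climbs about 3 N or more per mm from first touch, past 14 N; about 25 N is forcing
- slot0 (a point): middle of the mouth, on the holder's top, of the slot on the holder's -y side; axes as the holder's. Gap 10 mm across y, 32 mm along x, 60 mm deep, open above. Two hidden sprung steel shoes slope inwards from 10 mm down: the blade meets them about 20 mm down, spreads them until 27 mm, then slides between them
- slot1 (a point): the same for the middle slot
- slot2 (a point): the same for the slot on the holder's +y side
Things that resemble listed ones, but are neither listed nor needed, are in the scene too. Of the things that look like the part that bears gauge_grip, the larger one is meant. Of the things that look like the holder, the smaller one is meant.

How it is judged:
By the outcome, as a careful person would: the job done as asked, in the order asked, and still so for the second after the job is handed in, with the robot touching nothing.
It also fails if it takes over 61 s, if anything falls off the work surface, if the arm or the gripper's body presses on something with over 40 N, if the wrist force passes 120 N, or if a joint passes its speed limit or range.

## Robot

A 6-joint arm with a two-finger parallel gripper is mounted at the origin on the work surface. World frame = base frame: x ahead of the robot, y to its left, z up, the work surface at z = 0. Lengths are in m, angles in rad, forces in N, time in s.
With the tool pointing down it reaches from about 0.375 to 0.975 m from the base axis. Payload 3.8 kg.
Tool frame: the origin (TCP) lies midway between the tips of the shut fingers; the grasp point (between the pads) lies 19 mm behind it; z points along the fingers, y is the line along which they close (so a half turn about z gives the same grasp; the last joint's range is limited). The gripper opens to 85 mm and grips with 20 to 120 N. Pads are 22 mm wide; open, the fingers measure 114 mm over their backs; the gripper's body (76 mm by 85 mm) begins 54 mm behind the grasp point. The pads swing forward as they close: fully open they stand 13 mm farther back than shut.
Start: joints at [1.207, 0.264, 1.604, -0, 1.274, -0.037], TCP at [0.217, 0.639, 0.231] pointing down, gripper open.
Joint ranges: [-2.63, 2.63], [-0.94, 2.18], [0.31, 2.57], [-1.31, 4.45], [0, 2.66], [-2.55, 2.55]. Speed limits (rad/s): [2.57, 2.57, 3.14, 3.14, 3.14, 3.14].

## Interface

Orientations are given as a unit quaternion [x, y, z, w].
In Python, from station import observe, read_camera, get_calibration, finish_job gives the robot as it stands.
- The arm moves only by the shell command python3 -m inch 'ROWS'. ROWS is JSON, a list of rows, each a list of 7 numbers: the shift along the tool's x, y, z in m, then the turn, a rotation vector about the tool's x, y, z in degrees, then the opening, from 0 (shut) to 1 (fully open). A call has 1 to 20 rows; each row is the pose to reach, as a shift and turn from the pose commanded when the call began, along the tool's axes at that moment; what a row does not reach only later rows make up. A row lasts 1/12 s, in which the tool goes at most 41.7 mm and 7.16 degrees, less where a joint would pass 70% of its speed; a pose out of reach is approached as far as the arm can. A call with a gripper value outside its range is refused whole. The fingers move at their own pace and stop on an object; the grip force is fixed at half the most. Time passes only in rows, so rows that repeat a pose let the fingers close. It gives the time, the measured TCP pose, the force, the opening and the grip force at its end, in the units of the state.
- observe(): the state, without advancing time (a new reading comes with each control period).
- read_camera(name): name is "scene" or "top" or "wrist"; returns the picture (400x640x3 uint8, red, green, blue); there is no depth.
- get_calibration(name): a dict with "vfov" (degrees; the focal length in pixels is half the picture's height over the tangent of half this angle, whatever the lens; pixels are square), "cx", "cy" (the principal point, pixels), "pose" (4x4, takes a point from camera to world coordinates). Camera axes: x right, y up, looking along -z (the intrinsics and any distortion apply to the point x, -y, -z); pixel columns grow to the right and rows downward; lengths in m; the calibration is good to about 2 mm. The wrist camera is an equidistant fisheye: a pixel r from the principal point sees the ray r / f radians off the axis. A picture is of the moment at which its call begins: read the wrist's pose just before it. get_calibration takes no time and is no camera call; for the wrist camera it gives the pose at the moment of the call.
- finish_job(): hands the job in; it is judged then, once.
The state is a dict: "time": time; "joint_positions": joint angles; "joint_velocities": joint speeds; "effort": joint torques, N m; "eef_pos": TCP position; "tool_rot": TCP orientation; "force": force on the tool from outside, world axes, zero at the start; "moment": the same for the moment, N m; "finger_gap": opening from 0.0 (shut) to 1.0 (fully open); "grasp_force": force on a finger pad.
Only numpy, scipy, OpenCV 4.12 (cv2) and the standard library are available. Lean on these libraries where they do the work, as an engineer would, in place of code of your own. Each camera call takes 0.05 s, during which the arm holds its last target. There are 200 camera calls.

## Working session

There is one attempt and no reset: what is moved stays moved. The work goes in short steps, Python scripts to look and compute and a shell command to move; the robot and the scene stay as the last step left them, time stands still between calls to the robot, and variables do not carry over. Pictures are saved under pics/ and viewed, at most 10 in all, crops included, and the job is handed in when it is done.

```bash
mkdir -p pics; ls; cat > h.py <<'E'
import numpy as np, cv2
from station import observe, read_camera, get_calibration, finish_job
from scipy.spatial.transform import Rotation as R
def cam(n):
    c=get_calibration(n); im=read_camera(n); return im,c
def ray(c,u,v,fish=False):
    f=200/np.tan(np.radians(c['vfov'])/2); x=(u-c['cx'])/f; y=(v-c['cy'])/f
    if fish:
        r=np.hypot(x,y); s=np.sin(r)/r if r>1e-9 else 1
        d=np.array([x*s,-y*s,-np.cos(r)])
    else: d=np.array([x,-y,-1.])
    P=np.array(c['pose']); return P[:3,3],P[:3,:3]@d
def onz(c,u,v,z,fish=False):
    o,d=ray(c,u,v,fish); return o+d*(z-o[2])/d[2]
E
python3 - <<'E'
from h import *
import json
for n in ('scene','top','wrist'):
    im,c=cam(n); cv2.imwrite(f'pics/{n}0.png',im[:,:,::-1]); np.save(n+'0.npy',im)
    print(n,c['vfov'],c['cx'],c['cy'],np.round(c['pose'],3).tolist(),{k:v for k,v in c.items() if k not in('vfov','cx','cy','pose')})
print(observe())
E
```

```text
pics
scene 42.54304959715313 325.6856329292721 197.36076442398848 [[-0.537, -0.591, 0.602, 1.199], [0.843, -0.367, 0.392, 0.297], [-0.011, 0.718, 0.696, 0.954], [0.0, 0.0, 0.0, 1.0]] {}
top 52.55299160101271 322.7515915089015 195.13098740968533 [[-0.019, 0.995, -0.095, 0.361], [-1.0, -0.017, 0.015, -0.183], [0.013, 0.095, 0.995, 1.096], [0.0, 0.0, 0.0, 1.0]] {}
wrist 65.70646984690485 314.5238145845917 201.64173908892124 [[0.322, -0.904, -0.28, 0.145], [0.947, 0.307, 0.098, 0.662], [-0.003, -0.296, 0.955, 0.373], [0.0, 0.0, 0.0, 1.0]] {}
{'time': 0.15, 'joint_positions': array([ 1.20711623e+00,  2.64616266e-01,  1.60506920e+00,  1.90518704e-05,
        1.27370179e+00, -3.69182218e-02]), 'joint_velocities': array([-0.00195244, -0.00314675, -0.00251141, -0.00098823,  0.00021079,
        0.00070074]), 'effort': array([ 2.29752850e-04, -5.15904057e+01, -3.67961133e+01,  4.88924996e-06,
        8.15066393e-03, -2.06873942e-06]), 'eef_pos': array([0.21646418, 0.6387468 , 0.23021885]), 'tool_rot': array([ 1.62657736e-01,  9.86682145e-01, -8.77548326e-04, -1.87453062e-04]), 'force': array([ 0.15521197, -0.76544056, -1.14952423]), 'moment': array([-0.03267549,  0.02292043, -0.07064783]), 'grasp_force': 0.0, 'finger_gap': 0.9997507491114546}
```

View pics/top0.png

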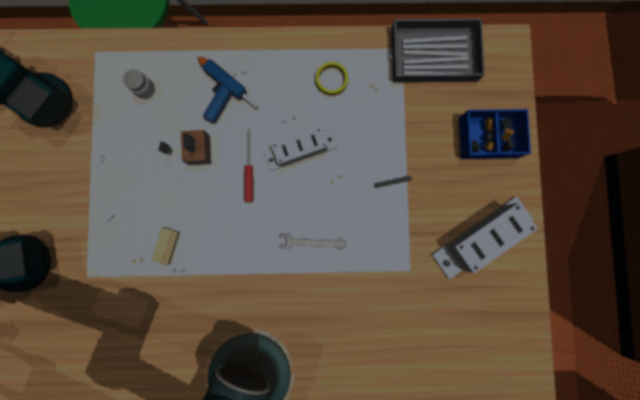

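View pics/scene0.png

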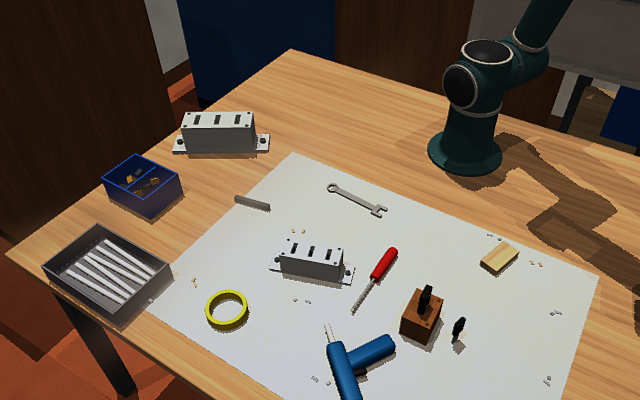

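```bash
python3 - <<'E'
from h import *
t=np.load('top0.npy'); s=np.load('scene0.npy')
a=cv2.resize(t[115:185,150:350],(800,280),interpolation=cv2.INTER_CUBIC)
b=cv2.resize(s[225:350,260:475],(516,300),interpolation=cv2.INTER_CUBIC)
o=np.zeros((590,800,3),np.uint8);o[:280]=cv2.convertScaleAbs(a,alpha=1.5);o[285:585,:516]=b
cv2.imwrite('pics/crop1.png',o[:,:,::-1])
E
```

```text
(no output)
```

View pics/crop1.png

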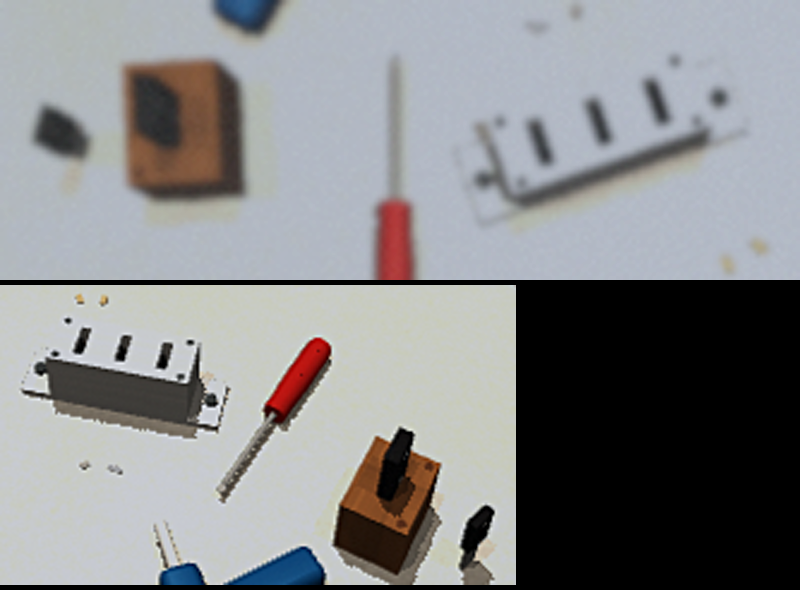

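```bash
python3 - <<'E'
from h import *
t=get_calibration('top'); s=get_calibration('scene')
T=lambda x,y,z: onz(t,x/4+150,y/4+115,z)
S=lambda x,y,z: onz(s,x/2.4+260,(y-285)/2.4+225,z)
p=lambda n,v: print(n,np.round(v,4))
for q in[(541,142),(598,121),(656,102)]: p('slotT',T(*q,.064))
for q in[(82,341),(123,348),(165,355)]: p('slotS',S(*q,.064))
for q in [(123,65),(217,62),(222,185),(128,185)]: p('standT',T(*q,.064))
for q in [(376,437),(441,462),(404,520),(338,490)]: p('standS',S(*q,.064))
p('gripT',T(157,112,.12-.0)); p('gripS',S(403,435,.12))
o=observe(); print(R.from_quat(o['tool_rot']).as_matrix().round(3))
E
```

```text
slotT [ 0.5768 -0.103   0.064 ]
slotT [ 0.59  -0.14   0.064]
slotT [ 0.6019 -0.1777  0.064 ]
slotS [ 0.6072 -0.1759  0.064 ]
slotS [ 0.5938 -0.1384  0.064 ]
slotS [ 0.5802 -0.1006  0.064 ]
standT [0.6316 0.1664 0.064 ]
standT [0.6327 0.1059 0.064 ]
standT [0.552  0.1019 0.064 ]
standT [0.553  0.1621 0.064 ]
standS [0.5607 0.1053 0.064 ]
standS [0.5549 0.1637 0.064 ]
standS [0.6243 0.1607 0.064 ]
standS [0.6271 0.1016 0.064 ]
gripT [0.5873 0.1264 0.12  ]
gripS [0.5873 0.1353 0.12  ]
[[-0.947  0.321 -0.001]
 [ 0.321  0.947 -0.002]
 [ 0.    -0.002 -1.   ]]
```

The two handles are at top-view pixels (190,142), larger and in the stand, and (165,147), small and loose. The larger one is meant. The two holders are at (300,146), smaller, and (487,238), larger. The smaller one is meant. The crop confirms both choices. Next I'll move above the stand for a close look.

```bash
python3 -m inch '[[-0.516,-0.36,0.02,0,0,-19,1],[-0.516,-0.36,0.02,0,0,-19,1],[-0.516,-0.36,0.02,0,0,-19,1],[-0.516,-0.36,0.02,0,0,-19,1],[-0.516,-0.36,0.02,0,0,-19,1],[-0.516,-0.36,0.02,0,0,-19,1],[-0.516,-0.36,0.02,0,0,-19,1],[-0.516,-0.36,0.02,0,0,-19,1],[-0.516,-0.36,0.02,0,0,-19,1],[-0.516,-0.36,0.02,0,0,-19,1],[-0.516,-0.36,0.02,0,0,-19,1],[-0.516,-0.36,0.02,0,0,-19,1],[-0.516,-0.36,0.02,0,0,-19,1],[-0.516,-0.36,0.02,0,0,-19,1],[-0.516,-0.36,0.02,0,0,-19,1],[-0.516,-0.36,0.02,0,0,-19,1],[-0.516,-0.36,0.02,0,0,-19,1],[-0.516,-0.36,0.02,0,0,-19,1],[-0.516,-0.36,0.02,0,0,-19,1],[-0.516,-0.36,0.02,0,0,-19,1]]'
python3 - <<'E'
from h import *
import pickle
im,c=cam('wrist'); pickle.dump((im,c),open('w1.pkl','wb'))
cv2.imwrite('pics/w1.png',cv2.resize(im[:,:,::-1],(800,500)))
o=observe(); print(o['eef_pos'],R.from_quat(o['tool_rot']).as_matrix().round(3),o['time'])
E
```

```text
time: 1.82
eef_pos: [0.5889, 0.1341, 0.2112]
tool_rot: [-0.003, 1.0, 0.0, -0.0]
force: [-0.2, 0.3, -0.7]
finger_gap: 0.999
grasp_force: 0.0
[0.5889562  0.13418309 0.21133999] [[-1.    -0.007 -0.   ]
 [-0.007  1.     0.   ]
 [ 0.     0.    -1.   ]] 1.8667
```

View pics/w1.png

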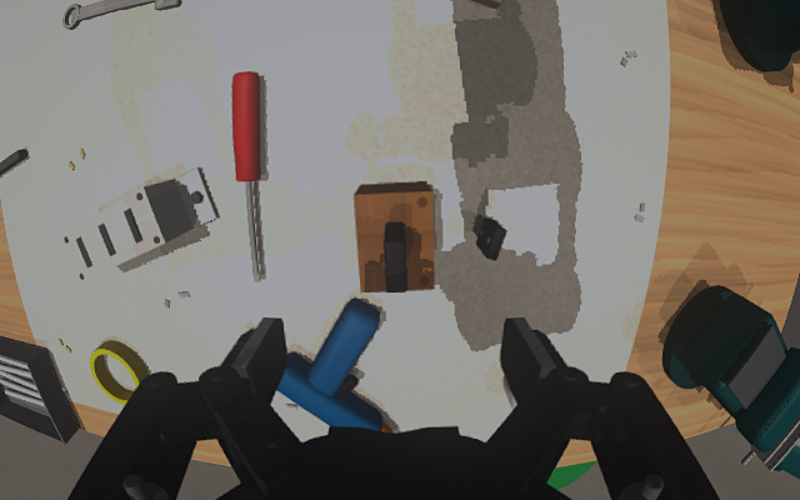

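```bash
python3 - <<'E'
from h import *
import pickle
im,c=pickle.load(open('w1.pkl','rb')); print(np.round(c['pose'],3).tolist())
g=im.max(2)
for v in range(205,234,3):
    cols=np.where(im[v,295:345,0]<75)[0]+295
    if len(cols): a,b=cols.min(),cols.max()+1; print(v,a,b,np.round(onz(c,a,v,.12,1),4)[:2],np.round(onz(c,b,v,.12,1),4)[:2])
print(g[175:236:2,317])
# stand top corners
for q in [(355,195),(434,192),(435,290),(359,292)]: print(np.round(onz(c,q[0]/1.25,q[1]/1.25,.064,1),4))
# slots
for q in [(84,252),(108,239),(134,225)]: print(np.round(onz(c,q[0]/1.25,q[1]/1.25,.064,1),4))
cv2.imwrite('pics/w1c.png',cv2.convertScaleAbs(cv2.resize(im[140:240,275:355,::-1],(480,600),interpolation=cv2.INTER_CUBIC),alpha=2))
E
```

```text
[[-0.005, -0.955, -0.296, 0.514], [1.0, -0.005, -0.001, 0.132], [-0.001, -0.296, 0.955, 0.354], [0.0, 0.0, 0.0, 1.0]]
205 304 335 [0.589  0.1239] [0.5889 0.1486]
208 304 342 [0.5915 0.1239] [0.5914 0.1543]
211 295 338 [0.5941 0.1167] [0.5939 0.1511]
214 304 338 [0.5966 0.1239] [0.5965 0.1512]
217 307 345 [0.5992 0.1263] [0.599 0.157]
220 295 341 [0.6018 0.1166] [0.6016 0.1538]
223 303 344 [0.6044 0.123 ] [0.6042 0.1563]
226 308 344 [0.6069 0.1271] [0.6068 0.1564]
229 309 345 [0.6096 0.1279] [0.6095 0.1574]
232 295 325 [0.6123 0.1164] [0.6122 0.141 ]
[ 92  73  37  38  38  37  35  37  36  41  47  45  44  47  46  45  45  44
  44  44  44  43  41  39  39  39  39  38  39  34 169]
[0.5584 0.1032 0.064 ]
[0.5558 0.163  0.064 ]
[0.6357 0.1666 0.064 ]
[0.6378 0.1047 0.064 ]
[ 0.6052 -0.1797  0.064 ]
[ 0.592 -0.14   0.064]
[ 0.5792 -0.1027  0.064 ]
```

View pics/w1c.png

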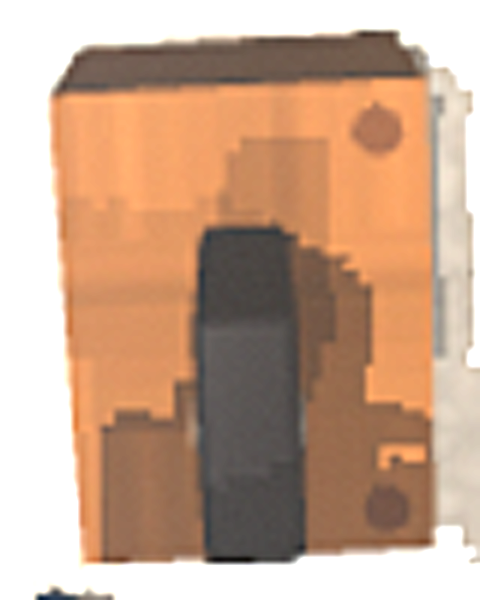

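```bash
python3 - <<'E'
from h import *
import pickle
im,c=pickle.load(open('w1.pkl','rb'))
P=np.array([onz(c,x/6+275,y/6+140,.12,1)[:2] for x,y in[(203,320),(297,320),(303,560),(206,562)]]);print(P.round(4),P.mean(0))
print([onz(c,x/6+275,228/6+140,.064,1).round(4) for x in (200,293)])
s=get_calibration('scene')
E
```

```text
[[0.5794 0.1278]
 [0.5793 0.1401]
 [0.6134 0.1414]
 [0.6137 0.1282]] [0.59643875 0.13437123]
[array([0.5798, 0.1263, 0.064 ]), array([0.5797, 0.1412, 0.064 ])]
```

```bash
python3 -m inch '[[-0.0075,0,0.02,0,0,-1,0.45],[-0.0075,0,0.02,0,0,-1,0.45],[-0.0075,0,0.03,0,0,-1,0.45],[-0.0075,0,0.04,0,0,-1,0.45],[-0.0075,0,0.06,0,0,-1,0.45],[-0.0075,0,0.08,0,0,-1,0.45],[-0.0075,0,0.1,0,0,-1,0.45],[-0.0075,0,0.115,0,0,-1,0.45],[-0.0075,0,0.125,0,0,-1,0.45],[-0.0075,0,0.132,0,0,-1,0.45],[-0.0075,0,0.135,0,0,-1,0.45],[-0.0075,0,0.135,0,0,-1,0.45],[-0.0075,0,0.135,0,0,-1,0.45]]'; python3 -m inch '[[0,0,0,0,0,0,0],[0,0,0,0,0,0,0],[0,0,0,0,0,0,0],[0,0,0,0,0,0,0],[0,0,0,0,0,0,0],[0,0,0,0,0,0,0],[0,0,0,0,0,0,0],[0,0,0,0,0,0,0]]'
```

```text
time: 2.95
eef_pos: [0.5979, 0.1329, 0.077]
tool_rot: [-0.011, 1.0, 0.0, 0.001]
force: [-0.0, -0.8, 0.3]
finger_gap: 0.451
grasp_force: 0.0
time: 3.62
eef_pos: [0.5982, 0.1332, 0.0774]
tool_rot: [-0.011, 1.0, 0.0, 0.001]
force: [-0.6, 1.2, 5.8]
finger_gap: 0.159
grasp_force: 60.5
```

```bash
python3 -m inch '[[0,0,-0.005,0,0,0,0],[0,0,-0.02,0,0,0,0],[0,0,-0.045,0,0,0,0],[0,0,-0.075,0,0,0,0],[0,0,-0.087,0,0,0,0],[0,0,-0.087,0,0,0,0],[0,0,-0.087,0,0,0,0]]'; python3 -m inch '[[0.002,-0.025,0,0,0,-2,0],[0.005,-0.06,0,0,0,-5,0],[0.01,-0.095,0,0,0,-8,0],[0.015,-0.13,0,0,0,-11,0],[0.02,-0.165,0,0,0,-14,0],[0.025,-0.2,0,0,0,-16,0],[0.025,-0.225,0,0,0,-17.3,0],[0.025,-0.2355,0,0,0,-17.3,0],[0.025,-0.2355,0,0,0,-17.3,0],[0.025,-0.2355,0,0,0,-17.3,0],[0.025,-0.2355,0,0,0,-17.3,0]]'
python3 - <<'E'
from h import *
import pickle
im,c=cam('wrist'); pickle.dump((im,c),open('w2.pkl','wb'))
cv2.imwrite('pics/w2.png',cv2.convertScaleAbs(cv2.resize(im[90:310,180:460,::-1],(760,597),interpolation=cv2.INTER_CUBIC),alpha=1.4))
E
```

```text
time: 4.2
eef_pos: [0.5974, 0.1324, 0.1633]
tool_rot: [-0.011, 1.0, -0.0, 0.0]
force: [-0.2, -1.2, -1.1]
finger_gap: 0.16
grasp_force: 59.8
time: 5.12
eef_pos: [0.5769, -0.102, 0.1621]
tool_rot: [-0.161, 0.987, 0.001, -0.001]
force: [-0.2, 0.4, -0.1]
finger_gap: 0.155
grasp_force: 59.8
```

View pics/w2.png

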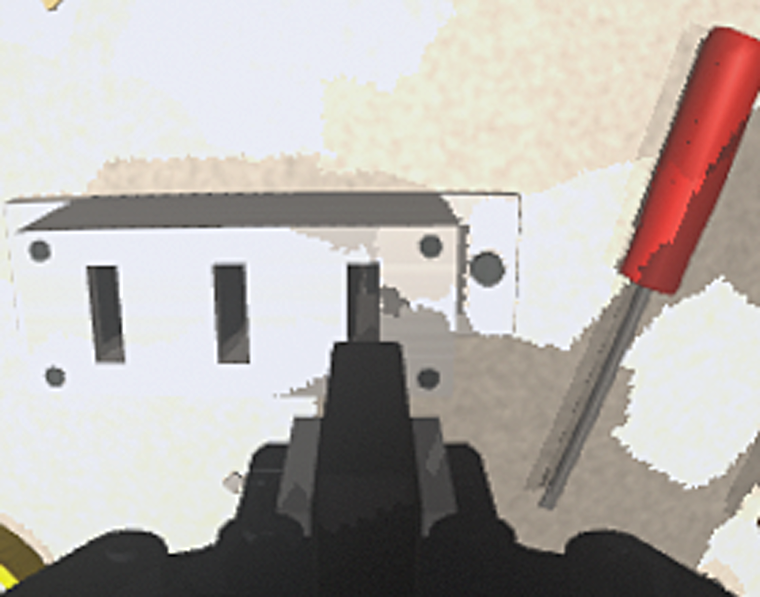

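```bash
python3 - <<'E'
from h import *
import pickle
im,c=pickle.load(open('w2.pkl','rb')); o=observe(); M=R.from_quat(o['tool_rot']).as_matrix(); p=o['eef_pos']
k=760/280; W=lambda x,y,z: onz(c,x/k+180,y/k+90,z,1)
m={}
for n,q in dict(s0=[(86,266),(118,266),(124,362),(94,363)],s1=[(213,264),(245,264),(249,362),(218,363)],s2n=[(347,263),(378,263)]).items():
    P=np.array([W(*a,.064) for a in q]); m[n]=P.mean(0); print(n,P.mean(0).round(4)); print(((P-p)@M).round(4)[:,:2])
for q in [(39,250),(55,377),(430,246),(428,378)]: print('screw',((W(*q,.064)-p)@M).round(4))
print('handle near-bottom',[((W(*a,.1487)-p)@M).round(4) for a in[(332,343),(401,343)]])
print(M.round(4), p, o['time'],o['force'])
E
```

```text
s0 [ 0.6057 -0.1795  0.064 ]
[[ 0.0136 -0.0878]
 [ 0.0134 -0.0773]
 [-0.0179 -0.0782]
 [-0.0184 -0.0884]]
s1 [ 0.5926 -0.1415  0.064 ]
[[ 0.0138 -0.0475]
 [ 0.0137 -0.0377]
 [-0.0176 -0.0379]
 [-0.0179 -0.0477]]
s2n [ 0.5648 -0.1086  0.064 ]
[[ 0.0139 -0.0073]
 [ 0.0138  0.0019]]
screw [ 0.0189 -0.1031  0.0983]
screw [-0.0234 -0.1027  0.0982]
screw [0.019  0.0172 0.0984]
screw [-0.0229  0.0175  0.0984]
handle near-bottom [array([ 0.0194, -0.0084,  0.0137]), array([0.0194, 0.0052, 0.0137])]
[[-9.476e-01 -3.195e-01 -1.500e-03]
 [-3.195e-01  9.476e-01  9.000e-04]
 [ 1.100e-03  1.300e-03 -1.000e+00]] [ 0.57716925 -0.10173138  0.16240235] 5.1667 [-0.58489047  0.46237095 -1.13867425]
```

```bash
python3 -m inch '[[-0.0034,-0.001,0.008,0,0,0,0],[-0.0034,-0.001,0.018,0,0,0,0],[-0.0034,-0.001,0.026,0,0,0,0],[-0.0034,-0.001,0.03,0,0,0,0],[-0.0034,-0.001,0.03,0,0,0,0],[-0.0034,-0.001,0.03,0,0,0,0]]'; python3 -m inch '[[0,0,0.002,0,0,0,0],[0,0,0.004,0,0,0,0],[0,0,0.006,0,0,0,0],[0,0,0.008,0,0,0,0],[0,0,0.008,0,0,0,0]]'
```

```text
time: 5.67
eef_pos: [0.5806, -0.1029, 0.1324]
tool_rot: [-0.162, 0.987, 0.0, -0.001]
force: [-0.8, 0.6, -1.2]
finger_gap: 0.157
grasp_force: 59.8
time: 6.08
eef_pos: [0.5808, -0.1032, 0.1249]
tool_rot: [-0.161, 0.987, 0.0, -0.0]
force: [-0.3, -0.3, -1.3]
finger_gap: 0.157
grasp_force: 59.8
```

```bash
python3 -m inch '[[0,0,0.003,0,0,0,0],[0,0,0.006,0,0,0,0],[0,0,0.008,0,0,0,0],[0,0,0.008,0,0,0,0]]';python3 -m inch '[[0,0,0.002,0,0,0,0],[0,0,0.004,0,0,0,0],[0,0,0.006,0,0,0,0],[0,0,0.008,0,0,0,0],[0,0,0.008,0,0,0,0]]'
```

```text
time: 6.42
eef_pos: [0.5806, -0.103, 0.1165]
tool_rot: [-0.161, 0.987, 0.0, -0.001]
force: [0.2, 0.1, -1.0]
finger_gap: 0.159
grasp_force: 59.8
time: 6.83
eef_pos: [0.5809, -0.1025, 0.1089]
tool_rot: [-0.161, 0.987, 0.001, -0.0]
force: [-0.4, 3.1, -0.0]
finger_gap: 0.153
grasp_force: 59.9
```

```bash
python3 -m inch '[[0,0.001,0,0,0,0,0],[0,0.001,0,0,0,0,0],[0,0.001,0,0,0,0,0]]'; python3 -m inch '[[0,0,0.001,0,0,0,0],[0,0,0.002,0,0,0,0],[0,0,0.002,0,0,0,0]]'
```

```text
time: 7.08
eef_pos: [0.5807, -0.1023, 0.1092]
tool_rot: [-0.161, 0.987, -0.0, -0.0]
force: [0.6, 0.5, -0.8]
finger_gap: 0.158
grasp_force: 59.7
time: 7.33
eef_pos: [0.5809, -0.102, 0.1074]
tool_rot: [-0.161, 0.987, 0.0, 0.0]
force: [-0.4, 1.4, 0.3]
finger_gap: 0.162
grasp_force: 60.0
```

```bash
python3 -m inch '[[0,0.0005,0.001,0,0,0,0],[0,0.0005,0.002,0,0,0,0]]'; python3 -m inch '[[0,0,0.001,0,0,0,0],[0,0,0.002,0,0,0,0]]'
```

```text
time: 7.5
eef_pos: [0.5812, -0.102, 0.1062]
tool_rot: [-0.161, 0.987, -0.0, 0.001]
force: [-1.6, 0.8, 5.5]
finger_gap: 0.156
grasp_force: 60.7
time: 7.67
eef_pos: [0.5816, -0.1021, 0.1046]
tool_rot: [-0.161, 0.987, -0.001, 0.001]
force: [-0.7, 0.4, 5.5]
finger_gap: 0.154
grasp_force: 60.8
```

```bash
python3 -m inch '[[0,0,0.001,0,0,0,0],[0,0,0.0015,0,0,0,0]]'; python3 -m inch '[[0,0,0.001,0,0,0,0],[0,0,0.0015,0,0,0,0]]'
```

```text
time: 7.83
eef_pos: [0.5818, -0.1022, 0.1033]
tool_rot: [-0.161, 0.987, -0.001, 0.001]
force: [-1.5, 1.1, 7.8]
finger_gap: 0.157
grasp_force: 61.0
time: 8.0
eef_pos: [0.5821, -0.1022, 0.1021]
tool_rot: [-0.161, 0.987, -0.001, 0.002]
force: [-1.6, 1.5, 8.5]
finger_gap: 0.154
grasp_force: 61.0
```

```bash
python3 -m inch '[[0,0,0.001,0,0,0,0],[0,0,0.0015,0,0,0,0]]'; python3 -m inch '[[0,0,0.001,0,0,0,0],[0,0,0.0015,0,0,0,0],[0,0,0.0015,0,0,0,0],[0,0,0.0015,0,0,0,0]]'
```

```text
time: 8.17
eef_pos: [0.582, -0.1021, 0.1002]
tool_rot: [-0.161, 0.987, -0.001, 0.001]
force: [-0.2, 1.6, 8.4]
finger_gap: 0.158
grasp_force: 61.1
time: 8.5
eef_pos: [0.5818, -0.1019, 0.0981]
tool_rot: [-0.161, 0.987, -0.0, 0.001]
force: [0.7, 1.9, 4.6]
finger_gap: 0.153
grasp_force: 60.6
```

Slot 2 rises to about 9 N and levels off, then drops to about 5 N once still. That matches the sound slot, so I'll slide on and watch that the drag stays steady.

```bash
python3 -m inch '[[0,0.0003,0.001,0,0,0,0],[0,0.0003,0.002,0,0,0,0],[0,0.0003,0.003,0,0,0,0],[0,0.0003,0.004,0,0,0,0],[0,0.0003,0.005,0,0,0,0]]'; python3 -m inch '[[0,0,0.001,0,0,0,0],[0,0,0.002,0,0,0,0],[0,0,0.003,0,0,0,0],[0,0,0.004,0,0,0,0],[0,0,0.005,0,0,0,0],[0,0,0.006,0,0,0,0]]'
```

```text
time: 8.92
eef_pos: [0.5804, -0.1017, 0.0921]
tool_rot: [-0.161, 0.987, -0.0, -0.0]
force: [0.9, 0.1, 5.2]
finger_gap: 0.155
grasp_force: 60.6
time: 9.42
eef_pos: [0.5804, -0.1015, 0.0861]
tool_rot: [-0.161, 0.987, -0.0, -0.0]
force: [0.2, -0.6, 4.3]
finger_gap: 0.159
grasp_force: 60.6
```

```bash
python3 -m inch '[[0,0,0.001,0,0,0,0],[0,0,0.002,0,0,0,0],[0,0,0.003,0,0,0,0],[0,0,0.004,0,0,0,0],[0,0,0.005,0,0,0,0],[0,0,0.006,0,0,0,0],[0,0,0.0065,0,0,0,0]]'; python3 -m inch '[[0,0,0.0005,0,0,0,0],[0,0,0.001,0,0,0,0],[0,0,0.0015,0,0,0,0],[0,0,0.0015,0,0,0,0]]'
```

```text
time: 10.0
eef_pos: [0.5805, -0.1014, 0.0796]
tool_rot: [-0.161, 0.987, 0.0, 0.0]
force: [-0.0, -0.7, 3.2]
finger_gap: 0.155
grasp_force: 60.6
time: 10.33
eef_pos: [0.5805, -0.1014, 0.0782]
tool_rot: [-0.161, 0.987, 0.0, 0.0]
force: [1.6, -0.5, 3.1]
finger_gap: 0.158
grasp_force: 60.5
```

```bash
python3 -m inch '[[0,0,0.0005,0,0,0,0],[0,0,0.001,0,0,0,0]]'; python3 -m inch '[[0,0,0.0005,0,0,0,0],[0,0,0.0005,0,0,0,0]]'; python3 -m inch '[[0,0,0.0005,0,0,0,0],[0,0,0.0005,0,0,0,0]]'
```

```text
time: 10.5
eef_pos: [0.5806, -0.1015, 0.0774]
tool_rot: [-0.161, 0.987, -0.0, 0.0]
force: [-1.0, -1.2, 10.0]
finger_gap: 0.155
grasp_force: 61.3
time: 10.67
eef_pos: [0.5806, -0.1014, 0.0773]
tool_rot: [-0.161, 0.987, 0.0, -0.0]
force: [-1.3, -0.1, 7.6]
finger_gap: 0.157
grasp_force: 61.2
time: 10.83
eef_pos: [0.5806, -0.1014, 0.0774]
tool_rot: [-0.161, 0.987, -0.0, 0.0]
force: [-2.4, -0.3, 10.7]
finger_gap: 0.157
grasp_force: 61.6
```

```bash
python3 -m inch '[[0,0,0.0005,0,0,0,0],[0,0,0.0005,0,0,0,0]]'; python3 -m inch '[[0,0,0,0,0,0,0.4],[0,0,0,0,0,0,0.4],[0,0,0,0,0,0,0.4],[0,0,0,0,0,0,0.4],[0,0,0,0,0,0,0.4],[0,0,-0.01,0,0,0,0.4],[0,0,-0.03,0,0,0,0.4],[0,0,-0.06,0,0,0,0.4],[0,0,-0.09,0,0,0,0.4],[0,0,-0.12,0,0,0,0.4],[0.06,0,-0.14,0,0,0,0.4],[0.06,0,-0.14,0,0,0,0.4],[0.06,0,-0.14,0,0,0,0.4],[0.06,0,-0.14,0,0,0,0.4]]'
python3 - <<'E'
from h import *
w,_=cam('wrist'); s,_=cam('scene')
a=cv2.resize(s[215:295,255:385],(650,400),interpolation=cv2.INTER_CUBIC); b=w[100:300,150:475]
o=np.zeros((600,650,3),np.uint8); o[:400]=a; o[400:,:325]=b
cv2.imwrite('pics/end.png',o[:,:,::-1])
E
```

```text
time: 11.0
eef_pos: [0.5806, -0.1014, 0.0773]
tool_rot: [-0.161, 0.987, -0.0, 0.0]
force: [-4.2, 0.3, 11.6]
finger_gap: 0.156
grasp_force: 61.9
time: 12.17
eef_pos: [0.5236, -0.1209, 0.2174]
tool_rot: [-0.161, 0.987, -0.0, 0.001]
force: [1.0, 0.5, 0.3]
finger_gap: 0.398
grasp_force: 0.0
```

View pics/end.png

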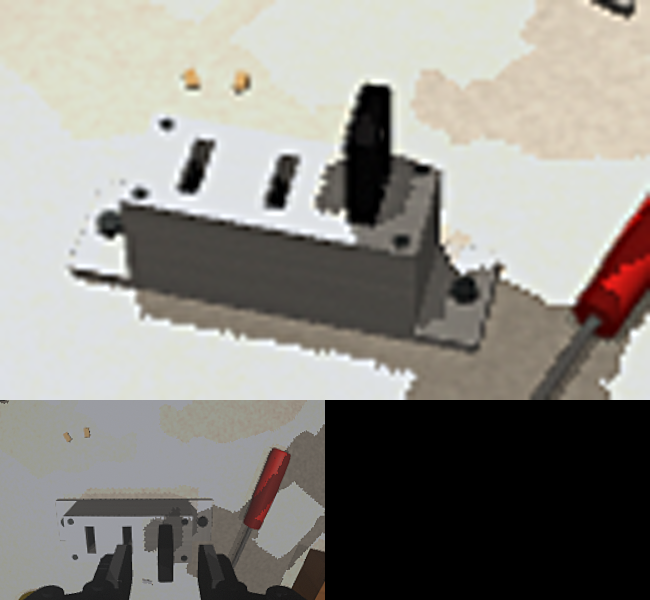

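The gauge stands upright in slot 2, with its handle at crop pixel (368,155) and its shoulder on the holder's top. The gripper is clear and nothing else has moved.

```bash
python3 -c "from station import finish_job; print(finish_job())"
```

```text
the job is handed in; nothing more can be done
None
```

The gauge is parked upright and fully home in slot 2 (the holder's +y side), released and handed in: I took that slot as sound because the drag rose to about 9 N, then held steady at 4–6 N and never climbed like a seized slot; I did not probe slots 0 and 1.

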